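# Re-index the screen cradle arm on the repair bench

## Robot

A 6-joint arm with a two-finger parallel gripper is mounted at the origin on the work surface. World frame = base frame: x ahead of the robot, y to its left, z up, the work surface at z = 0. Lengths are in m, angles in degrees, forces in N, time in s.
With the tool pointing down it reaches from about 0.35 to 0.85 m from the base axis. Payload 8.1 kg.
Tool frame: the origin (TCP) lies between the finger pads; the fingertips stand 17 mm ahead of it and the grasp point (between the pads) lies 2 mm behind it; z points along the fingers, y is the line along which they close (so a half turn about z gives the same grasp; the last joint's range is limited). The gripper opens to 93 mm and grips with 3 to 60 N. Pads are 15 mm wide; open, the fingers measure 128 mm over their backs; the gripper's body (75 mm by 188 mm) begins 65 mm behind the grasp point.
Start: joints at [-72.789, 7.471, 85.268, -0, 87.261, -4.893], TCP at [0.226, -0.556, 0.236] pointing down, gripper open.
Joint ranges: [-169.43, 169.43], [-51.17, 129.36], [1.28, 143.12], [-76.62, 256.62], [0, 156.53], [-152.29, 152.29]. Speed limits (degrees/s): [136.94, 136.94, 159.86, 180, 180, 180].

## Interface

Orientations are given as [roll, pitch, yaw] about the fixed x, y, z axes, in that order (R = Rz(yaw) Ry(pitch) Rx(roll)).
In Python, from plant import sense, cams, job gives the robot as it stands. The module is installed in compiled form; this text tells all that it offers.
- The arm moves only by the shell command python3 -m pendant 'ROWS' [FORCE]. ROWS is a JSON object of lists of equal length, an entry for each row: "slide": the shift along the tool's x, y, z in m, a list of three; "turn": the turn about the tool's z in rad; "fingers": the opening, from -1 (shut) to 1 (fully open), so that 0 is half open. In form: {"slide": [[x, y, z], ...], "turn": [turn, ...], "fingers": [fingers, ...]}. A call has 1 to 20 rows; each row shifts and turns the commanded pose from where the row before left it, along the tool's axes as they then stand; what a row does not reach is not made up. A row lasts 1/8 s, in which the tool goes at most 62.5 mm and 10.7 degrees, less where a joint would pass 70% of its speed; a pose out of reach is approached as far as the arm can. A call is refused whole if a number of a shift passes 0.0625 or a number of a turn 0.188, either way. A call with a gripper value outside its range is refused whole. The fingers move at their own pace and stop on an object; FORCE is the grip in N (left out, the last holds). Time passes only in rows, so rows that do not move let the fingers close. It gives the time, the measured TCP pose, the force, the opening and the grip force at its end, in the units of the state.
- sense(): the state, without advancing time (a new reading comes with each control period).
- cams.snapshot(name): name is "scene" or "top" or "wrist"; returns the picture (400x640x3 uint8, red, green, blue); there is no depth.
- cams.calibration(name): a dict with "mtx" (3x3 intrinsics, pixels), "dist_coeffs" ([k1, k2, p1, p2, k3] as OpenCV has them; the pictures are not rectified), "R" (3x3) and "t" (3): a world point X has camera coordinates R X + t. Camera axes: x right, y down, z forward; pixel columns grow to the right and rows downward; lengths in m; the calibration is good to about 2 mm. A picture is of the moment at which its call begins: read the wrist's pose just before it. calibration takes no time and is no camera call; for the wrist camera it gives the pose at the moment of the call.
- job.close_job(): hands the job in; it is judged then, once.
The state is a dict: "time": time; "joint_pos": joint angles; "joint_vel": joint speeds; "joint_efforts": joint torques, N m; "tcp_pos": TCP position; "eef_rot": TCP orientation; "ft_force": force on the tool from outside, world axes, zero at the start; "ft_torque": the same for the moment, N m; "width": finger opening in m; "finger_force": force on a finger pad.
Only numpy, scipy, OpenCV 4.12 (cv2) and the standard library are available. Lean on these libraries where they do the work, as an engineer would, in place of code of your own. Each camera call takes 0.05 s, during which the arm holds its last target. There are 200 camera calls.

## Task

The swing arm that carries the screen cradle has to stand one hole nearer to the tray of screws. Hook a fingertip (or the closed fingertips) through the pull ring and lift the spring index pin out of its hole, swing the arm to the very next hole on the side where the screw tray stands, and let go so that the pin drops fully home there. Do not grip the ring, and leave the tray, tape, remote control and bottle where they are.

Things in the scene. Friction and masses are not known exactly. Their poses are not given: they have to be found in the camera images.
- stand: Index stand bolted to the bench: dark base 10 mm thick, on it an aluminium quadrant plate (top 30 mm above the bench, 47 degrees to each side, 125 to 175 mm from the pivot). Origin: on the bench under the pivot axis; x from the pivot along the middle of the quadrant, y to its left, z up.
- mid_hole (a point): Mouth of the middle one of the quadrant's five pin holes, in which the pin starts; 30 mm above the bench. The holes lie on a 150 mm radius about the pivot at -40, -20, 0, +20, +40 degrees from the stand's x (52 mm apart); each is 15 mm wide along the arc. Axes as the stand's.
- pivot (a point): Point on the vertical pivot axis of the swing arm, 50 mm above the bench; the round cap there (44 mm diameter) tops out 63 mm above the bench. Axes as the stand's.
- swing_arm (a joint): Angle of the swing arm about the pivot, rad: 0 at the middle hole (start), positive anticlockwise from above (towards the stand's +y), +0.349 and -0.349 at the next holes on either side; stops at +-0.80. A grey flat bar 36 mm wide, top 45 mm above the bench. Turns easily once the pin is out and stays where it is left.
- cradle (a point): Middle of the mouth of the rubber-lined steel cradle at the arm's end, 275 mm from the pivot and 85 mm above the bench (its top): a channel 110 mm long across the arm, 46 mm wide along it. Axes as the ring's.
- plunger (a joint): Lift of the index pin, m: 0 fully home in a hole, 0.026 at its upper stop. The 10 mm round-ended pin reaches 12 mm into the hole: clear of the plate from 0.012, and let down between holes it rests at 0.012. Spring and weight push it down with 4.5 N at 0, 8 N at the upper stop; it drops in by itself when within 2 mm of a hole's middle.
- ring (a point): Centre of the upright steel pull ring on the pin (68 mm inner, 84 mm outer diameter, 8 mm round bar); moves with pin and arm. x along the arm, outward from the pivot (normal to the ring's plane), y left, z up. 150 mm from the pivot axis; 118 mm above the bench when the pin is home. Below it the round pin housing (28 mm diameter, top 70 mm above the bench).
- tray_mid (a point): Middle of the loose open steel screw tray (130 x 90 x 25 mm), half-way up. It stands on one side of the stand (its +y or -y): the side to swing to. Not to be moved.
- tape_mid (a point): Middle of the loose roll of tape lying flat (104 mm across, 48 mm high), on the other side of the stand. Not to be moved.
- remote_mid (a point): Middle of the loose black remote control (170 x 48 x 21 mm), beyond the arm. Not to be moved.
- cleaner_mid (a point): Middle of the loose white cleaner bottle (56 mm diameter, 150 mm high), beyond the arm. Not to be moved.
There are look-alikes about, which are no part of the job. Several things look just like the part that bears tray_mid: the one meant starts farthest to the robot's right.

How it is judged:
By the outcome, as a careful person would: the job done as asked, in the order asked, and still so for the second after the job is handed in, with the robot touching nothing.
It also fails if it takes over 45 s, if anything falls off the work surface, if the arm or the gripper's body presses on something with over 40 N, if the wrist force passes 120 N, or if a joint passes its speed limit or range.

## Working session

There is one attempt and no reset: what is moved stays moved. The work goes in short steps, Python scripts to look and compute and a shell command to move; the robot and the scene stay as the last step left them, time stands still between calls to the robot, and variables do not carry over. Pictures are saved under pics/ and viewed, at most 10 in all, crops included, and the job is handed in when it is done.

```bash
mkdir -p pics; python3 - <<'E'
from plant import sense,cams,job
import cv2,numpy as np
for n in ("scene","top"):
    p=cams.snapshot(n); cv2.imwrite(f"pics/{n}0.png",p[:,:,::-1])
    c=cams.calibration(n); print(n,np.round(c["mtx"],1).tolist(),c["dist_coeffs"],np.round(c["R"],3).tolist(),np.round(c["t"],3), (-np.array(c["R"]).T@c["t"]).round(3))
s=sense();print(s)
E
```

```text
scene [[493.5, 0.0, 314.0], [0.0, 493.5, 209.5], [0.0, 0.0, 1.0]] [-0.01987314  0.          0.          0.          0.        ] [[0.752, 0.659, -0.012], [0.35, -0.414, -0.84], [-0.559, 0.628, -0.542]] [-0.456 -0.074  1.527] [ 1.223 -0.689  0.76 ]
top [[395.5, 0.0, 317.6], [0.0, 395.5, 195.5], [0.0, 0.0, 1.0]] [0.01528635 0.         0.         0.         0.        ] [[-0.003, -1.0, -0.02], [-0.988, 0.007, -0.154], [0.154, 0.02, -0.988]] [0.064 0.542 0.987] [0.384 0.041 1.06 ]
{'time': 0.1, 'joint_pos': array([-7.27856704e+01,  7.51143925e+00,  8.53224273e+01, -5.62286638e-04,
        8.72601384e+01, -4.89298702e+00]), 'joint_vel': array([-0.04169956,  0.02051633, -0.0496873 , -0.02077226, -0.16003019,
        0.02981438]), 'joint_efforts': array([ 7.05215571e-04, -5.61338532e+01, -4.93096912e+01,  7.69935502e-02,
        2.91420787e-02, -9.07138497e-05]), 'tcp_pos': array([ 0.22568304, -0.5554271 ,  0.23469132]), 'eef_rot': array([-1.79906290e+02, -7.45859614e-03,  2.21073379e+01]), 'ft_force': array([0.64249733, 0.10528827, 0.3517679 ]), 'ft_torque': array([ 0.02455723, -0.0207995 , -0.02158397]), 'finger_force': 0.0, 'width': 0.09280338757282322}
```

View pics/scene0.png

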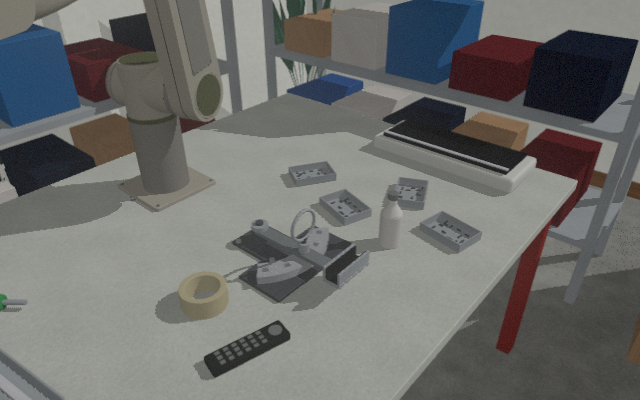

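View pics/top0.png

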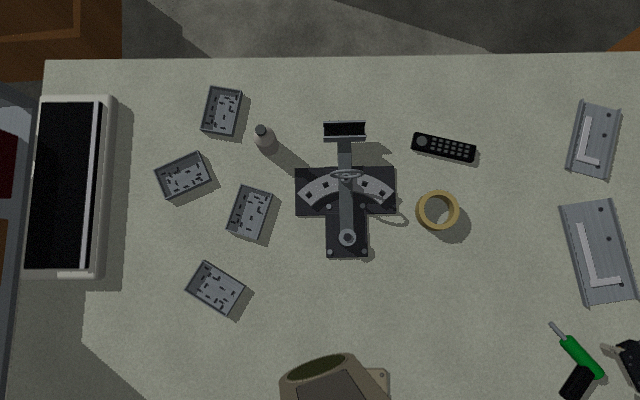

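The scene view shows the stand at about (300,250), with the upright ring at (303,222), the tape at (203,295) and the remote at (247,347). Tray candidates in the top view are (222,110), (185,175), (250,212) and (215,290). The robot's right is the image's right, so the tray meant is (250,212), on the stand's left (+y). The pivot cap is at (347,238), the ring at (346,174) and the cradle at (344,130).

```bash
cat > h.py <<'E'
import numpy as np,cv2
from plant import cams
def back(n,uv,z):
    c=cams.calibration(n);R=np.array(c["R"]);t=np.array(c["t"])
    p=cv2.undistortPoints(np.array([[uv]],float),np.array(c["mtx"]),np.array(c["dist_coeffs"]))[0,0]
    d=R.T@np.array([p[0],p[1],1]);o=-R.T@t
    return o+d*(z-o[2])/d[2]
def proj(n,X):
    c=cams.calibration(n);r=cv2.Rodrigues(np.array(c["R"]))[0]
    return cv2.projectPoints(np.array(X,float).reshape(-1,3),r,np.array(c["t"]),np.array(c["mtx"]),np.array(c["dist_coeffs"]))[0][:,0]
E
python3 - <<'E'
import cv2
from h import *
for nm,uv,z in [("pivot",(347,238),.063),("cradle",(344,129),.085),("ringtop",(346,172),.158),("tray",(250,212),.0125),("t1",(222,110),.0125),("t2",(185,175),.0125),("t3",(215,290),.0125),("tape",(437,210),.048)]:
    print(nm,back("top",uv,z).round(3))
a=cv2.imread("pics/top0.png")[110:265,225:405]; b=cv2.imread("pics/scene0.png")[200:305,220:380]
cv2.imwrite("pics/c1.png",cv2.resize(a,None,fx=3.8,fy=3.8,interpolation=2))
cv2.imwrite("pics/c2.png",cv2.resize(b,None,fx=5,fy=5,interpolation=2))
E
```

```text
pivot [ 0.431 -0.013  0.063]
cradle [ 0.707 -0.008  0.085]
ringtop [ 0.579 -0.008  0.158]
tray [0.504 0.242 0.012]
t1 [0.79  0.327 0.012]
t2 [0.606 0.422 0.012]
t3 [0.301 0.328 0.012]
tape [ 0.502 -0.244  0.048]
```

View pics/c1.png

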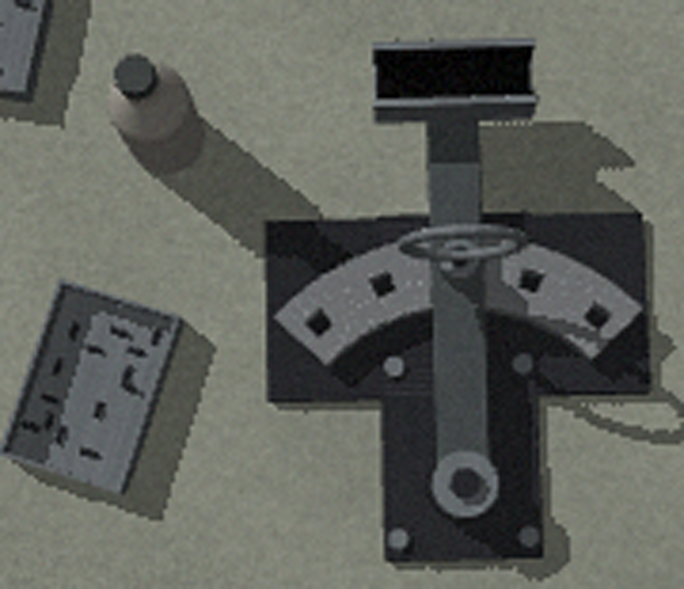

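View pics/c2.png

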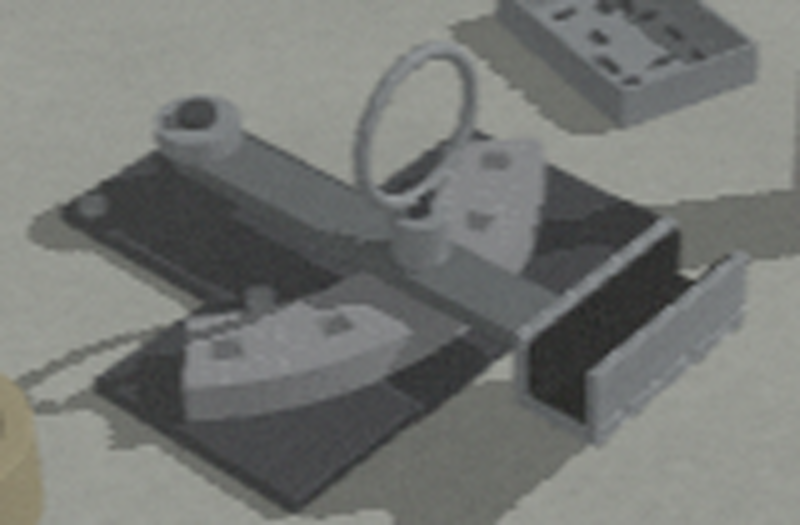

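The crops confirm the choice. The tray at (250,212), world (0.504, 0.242), has the smallest y of the four trays, so the swing goes to +y (+0.349). The pivot is at (0.431,-0.013) and the cradle is 276 mm from it, which fits the 275 given. The ring is 148 mm out, against 150 given, and the stand's yaw is about +1°.

Rows can't tilt the tool directly, so a hook needs another way. I'll first go up over the stand with the fingers shut, then push past the reach limit high up and see whether the tool tilts outward.

```bash
python3 -m pendant '{"slide":[[0.037,-0.029,-0.0115],[0.037,-0.029,-0.0115],[0.037,-0.029,-0.0115],[0.037,-0.029,-0.0115],[0.037,-0.029,-0.0115],[0.037,-0.029,-0.0115],[0.037,-0.029,-0.0115],[0.037,-0.029,-0.0115],[0.037,-0.029,-0.0115],[0.037,-0.029,-0.0115],[0.037,-0.029,-0.0115],[0.037,-0.029,-0.0115],[0.037,-0.029,-0.0115],[0.037,-0.029,-0.0115],[0.037,-0.029,-0.0115],[0.037,-0.029,-0.0115],[0,0,0],[0,0,0]],"turn":[0,0,0,0,0,0,0,0,0,0,0,0,0,0,0,0,0.105,0.105],"fingers":[-1,-1,-1,-1,-1,-1,-1,-1,-1,-1,-1,-1,-1,-1,-1,-1,-1,-1]}'; python3 -c "
from plant import sense;s=sense();print(s['joint_pos'].round(1),s['tcp_pos'].round(3),s['eef_rot'].round(1))"
```

```text
time: 2.35
tcp_pos: [0.5998, 0.0976, 0.4187]
eef_rot: [-180.0, 0.1, 10.0]
ft_force: [-0.2, -0.1, 0.0]
width: 0.0004
finger_force: 0.0
[  4.4   9.   64.7  -0.  106.4  84.5] [0.6   0.098 0.419] [-1.8e+02  1.0e-01  1.0e+01]
```

```bash
python3 -m pendant '{"slide":[[0.06,0,0],[0.06,0,0],[0.06,0,0],[0.06,0,0],[0.06,0,0],[0.06,0,0]],"turn":[0,0,0,0,0,0],"fingers":[-1,-1,-1,-1,-1,-1]}'; python3 -c "
from plant import sense;s=sense();print(s['joint_pos'].round(1),s['tcp_pos'].round(3),s['eef_rot'].round(1))"
```

```text
time: 3.1
tcp_pos: [0.8361, 0.1389, 0.376]
eef_rot: [-180.0, -3.5, 10.1]
ft_force: [1.3, -0.8, -1.7]
width: 0.0009
finger_force: 0.0
[  5.9  58.2   1.8   0.3 116.5  85.9] [0.836 0.139 0.376] [-180.    -3.5   10.1]
```

It tilts, at -3.5° so far. I'll push on.

```bash
python3 -m pendant '{"slide":[[0.06,0,0],[0.06,0,0],[0.06,0,0],[0.06,0,0],[0.06,0,0],[0.06,0,0],[0.06,0,0],[0.06,0,0]],"turn":[0,0,0,0,0,0,0,0],"fingers":[-1,-1,-1,-1,-1,-1,-1,-1]}'; python3 -c "
from plant import sense;s=sense();print(s['joint_pos'].round(1),s['tcp_pos'].round(3),s['eef_rot'].round(1))"
```

```text
time: 4.1
tcp_pos: [0.9837, 0.1679, 0.3486]
eef_rot: [179.8, -23.8, 10.1]
ft_force: [0.3, 0.4, -0.6]
width: 0.0005
finger_force: 0.0
[ 6.3 62.4  1.4  1.3 92.4 86.5] [0.984 0.168 0.349] [179.8 -23.8  10.1]
```

```bash
python3 -m pendant '{"slide":[[0.06,0,0],[0.06,0,0],[0.06,0,0],[0.06,0,0],[0.06,0,0],[0.06,0,0],[0.06,0,0],[0.06,0,0],[0.06,0,0],[0.06,0,0],[0.06,0,0],[0.06,0,0]],"turn":[0,0,0,0,0,0,0,0,0,0,0,0],"fingers":[-1,-1,-1,-1,-1,-1,-1,-1,-1,-1,-1,-1]}'; python3 -c "
from plant import sense;s=sense();print(s['joint_pos'].round(1),s['tcp_pos'].round(3),s['eef_rot'].round(1))"
```

```text
time: 5.6
tcp_pos: [1.0748, 0.1874, 0.5597]
eef_rot: [179.5, -52.9, 10.4]
ft_force: [-1.1, 0.5, 0.6]
width: 0.0005
finger_force: 0.0
[ 6.3 55.6  1.3  2.9 70.2 86.6] [1.075 0.187 0.56 ] [179.5 -52.9  10.4]
```

The tilt is 53° outward, which is enough. Next I'll check the ring's position in both views, fit the planar kinematics to check reach, and work out the moves.

```bash
python3 - <<'E'
from h import *
from scipy.optimize import least_squares
from scipy.spatial.transform import Rotation as Ro
from plant import sense
P=np.array([.4315,-.013]);
th=np.arctan2(.005,.276)
a=np.linspace(0,2*np.pi,200)
C=np.array([P[0]+.15*np.cos(th),P[1]+.15*np.sin(th),.118]); l=np.array([-np.sin(th),np.cos(th),0])
X=C+.042*(np.cos(a)[:,None]*l+np.sin(a)[:,None]*[0,0,1])
for n in("scene","top"):
    q=proj(n,X);print(n,"ring bbox",q.min(0).round(1),q.max(0).round(1))
print("C",C)
D=np.array([[7.47,85.27,87.26,np.hypot(.226,.556),.2355],[9,64.7,106.4,np.hypot(.5998,.0976),.4187],[58.2,1.8,116.5,np.hypot(.8361,.1389),.376],[62.4,1.4,92.4,np.hypot(.9837,.1679),.3486],[55.6,1.3,70.2,np.hypot(1.0748,.1874),.5597]])
def fk(p,j):
    s=np.radians(np.cumsum(j)); L1,L2,d,h,o=p
    return np.sqrt((L1*np.sin(s[0])+L2*np.sin(s[1])+d*np.sin(s[2]))**2+o*o),h+L1*np.cos(s[0])+L2*np.cos(s[1])+d*np.cos(s[2])
f=least_squares(lambda p:np.concatenate([np.array(fk(p,r[:3]))-r[3:] for r in D]),[.42,.4,.25,.2,.05])
print(f.x.round(3),abs(f.fun).max().round(4))
s=sense();R=Ro.from_euler('xyz',s['eef_rot'],degrees=True).as_matrix();print(R.round(3))
for nm,T in [("hi",(.50,-.025,.30)),("stand",C+[0,0,.006]-.077*R[:,2]),("in",C+[0,0,.006]+.011*R[:,2])]:
    T=np.array(T);r,z=np.hypot(*T[:2]),T[2]
    g=least_squares(lambda j:np.append(np.array(fk(f.x,j))-[r,z],(sum(j)-127.1)/1000),[0,110,20])
    print(nm,T.round(4),g.x.round(1),g.cost,"tool d",(R.T@(T-s['tcp_pos'])).round(4))
E
```

```text
scene ring bbox [289.7 207.2] [313.9 241.4]
top ring bbox [328.9 170.8] [363.7 178. ]
C [ 0.58147539 -0.01028305  0.118     ]
[0.385 0.565 0.376 0.261 0.   ] 0.0141
[[ 0.593  0.173  0.786]
 [ 0.109 -0.985  0.135]
 [ 0.798  0.005 -0.603]]
hi [ 0.5   -0.025  0.3  ] [-66.5 145.   48.6] 1.3734478184367902e-16 tool d [-0.5712  0.1084 -0.3239]
stand [ 0.5209 -0.0207  0.1704] [-62.7 156.8  33. ] 7.513686505132515e-20 tool d [-0.6616  0.107  -0.2287]
in [ 0.5901 -0.0088  0.1174] [-36.1 149.9  13.3] 8.154776443317144e-18 tool d [-0.6616  0.107  -0.1407]
```

```bash
cat > k.py <<'E'
import numpy as np
from scipy.optimize import least_squares
D=np.array([[7.511,85.322,87.26,np.hypot(.22568,.55543),.23469],[9,64.7,106.4,np.hypot(.5998,.0976),.4187],[58.2,1.8,116.5,np.hypot(.8361,.1389),.376],[62.4,1.4,92.4,np.hypot(.9837,.1679),.3486],[55.6,1.3,70.2,np.hypot(1.0748,.1874),.5597]])
def fk(p,j):
    s=np.radians(np.cumsum(j)); L1,L2,d,h,e,r0=p
    return np.sqrt((r0+L1*np.sin(s[0])+L2*np.sin(s[1])+e*np.cos(s[1])+d*np.sin(s[2]))**2+.0515**2),h+L1*np.cos(s[0])+L2*np.cos(s[1])-e*np.sin(s[1])+d*np.cos(s[2])
f=least_squares(lambda p:np.concatenate([np.array(fk(p,r[:3]))-r[3:] for r in D]),[.42,.4,.25,.2,0,0])
E
python3 - <<'E'
from k import *
print(f.x.round(3),abs(f.fun).max())
for s in (53,45,40,35,30,25):
  t=np.radians(s);z=np.array([np.sin(t),-np.cos(t)])
  for nm,k in(("far",-.077),("in",.011)):
    r,h=np.array([.585,.124])+k*z
    g=least_squares(lambda j:np.append(np.array(fk(f.x,j))-[r,h],(sum(j)-(180-s))/1000),[0,110,40])
    print(s,nm,g.x.round(1),g.cost<1e-9)
E
```

```text
[ 0.37   0.553  0.361  0.318  0.062 -0.   ] 0.0002876353334994586
53 far [-56.1 154.   29.2] True
53 in [-24.3 143.    8.2] True
45 far [-45.9 144.3  36.6] True
45 in [-22.4 137.2  20.2] True
40 far [-39.9 138.4  41.6] True
40 in [-20.1 133.2  27. ] True
35 far [-34.1 132.4  46.6] True
35 in [-17.3 128.8  33.5] True
30 far [-28.3 126.5  51.7] True
30 in [-14.1 124.3  39.7] True
25 far [-22.5 120.6  56.9] True
25 in [-10.5 119.7  45.8] True
```

The kinematics fit to 0.3 mm. A tilt of 53° would be out of reach at the ring, but about 40° fits. Coming in against the inner limit should reduce the tilt, so I'll go high above the pivot side first.

```bash
python3 -m pendant '{"slide":[[-0.0476,0.009,-0.027],[-0.0476,0.009,-0.027],[-0.0476,0.009,-0.027],[-0.0476,0.009,-0.027],[-0.0476,0.009,-0.027],[-0.0476,0.009,-0.027],[-0.0476,0.009,-0.027],[-0.0476,0.009,-0.027],[-0.0476,0.009,-0.027],[-0.0476,0.009,-0.027],[-0.0476,0.009,-0.027],[-0.0476,0.009,-0.027]],"turn":[0,0,0,0,0,0,0,0,0,0,0,0],"fingers":[-1,-1,-1,-1,-1,-1,-1,-1,-1,-1,-1,-1]}'; python3 -c "
from plant import sense;s=sense();print(s['joint_pos'].round(1),s['tcp_pos'].round(3),s['eef_rot'].round(1))"
```

```text
time: 7.1
tcp_pos: [0.5729, -0.0022, 0.3381]
eef_rot: [179.3, -52.9, 10.7]
ft_force: [-0.3, -0.7, 0.7]
width: 0.0003
finger_force: 0.0
[-20.  -46.3 131.8  31.2  50.1  49.2] [ 0.573 -0.002  0.338] [179.3 -52.9  10.7]
```

```bash
python3 -m pendant '{"slide":[[-0.0356,-0.0104,-0.0417],[-0.0356,-0.0104,-0.0417],[-0.0356,-0.0104,-0.0417]],"turn":[0,0,0],"fingers":[-1,-1,-1]}'; python3 -c "
from plant import sense;s=sense();print(s['joint_pos'].round(1),s['joint_vel'].round(0),s['tcp_pos'].round(3),s['eef_rot'].round(1))"
```

```text
time: 7.48
tcp_pos: [0.5166, -0.0376, 0.3348]
eef_rot: [-177.4, -48.9, 10.7]
ft_force: [1.0, -1.2, -0.2]
width: 0.0007
finger_force: 0.0
[-33.1 -51.2 132.6  37.4  66.   39.6] [-44.   0.  -7.  21.  47. -35.] [ 0.517 -0.038  0.335] [-177.4  -48.9   10.7]
```

```bash
python3 -m pendant '{"slide":[[-0.05,-0.009,0.019],[-0.05,-0.009,0.019],[-0.05,-0.009,0.019],[0,0,0]],"turn":[0,0,0,0],"fingers":[-1,-1,-1,-1]}'; python3 -c "
from plant import sense;s=sense();print(s['joint_pos'].round(1),s['joint_vel'].round(0),s['tcp_pos'].round(3),s['eef_rot'].round(1))"
```

```text
time: 7.98
tcp_pos: [0.495, -0.0364, 0.2204]
eef_rot: [-176.1, -46.1, 10.9]
ft_force: [-0.8, -0.1, -0.1]
width: 0.0004
finger_force: 0.0
[-35.  -51.2 143.   39.7  61.7  31.5] [ 0. -0. -1.  1. -1. -1.] [ 0.495 -0.036  0.22 ] [-176.1  -46.1   10.9]
```

```bash
cat > m.py <<'E'
import sys,numpy as np
from scipy.spatial.transform import Rotation as Ro
from plant import sense
s=sense();R=Ro.from_euler('xyz',s['eef_rot'],degrees=True).as_matrix()
P=np.array([.4315,-.013])
def ringC(deg,z=.118):
    t=np.radians(deg+1.04);return np.array([P[0]+.15*np.cos(t),P[1]+.15*np.sin(t),z])
def to(T): return (R.T@(np.array(T)-s['tcp_pos'])).round(4)
def along():  # where finger axis crosses ring plane (deg 0)
    k=(ringC(0)[0]-s['tcp_pos'][0])/R[0,2];return (s['tcp_pos']+k*R[:,2]).round(4),k.round(4)
E
python3 - <<'E'
from m import *
print(R.round(3));c=ringC(0,.124);print(to(c-.042*R[:,2]),(c-.042*R[:,2]).round(3),along())
E
```

```text
[[ 0.682  0.236  0.693]
 [ 0.131 -0.971  0.202]
 [ 0.72  -0.047 -0.692]]
[-0.0071 -0.0005  0.0899] [ 0.552 -0.019  0.153] (array([ 0.5815, -0.0113,  0.134 ]), np.float64(0.1248))
```

```bash
python3 -m pendant '{"slide":[[-0.0035,0,0.03],[-0.0035,0,0.03],[0,0,0.03],[0,0,0]],"turn":[0,0,0,0],"fingers":[-1,-1,-1,-1]}'; python3 - <<'E'
from m import *
import cv2
from plant import cams
print(s['joint_pos'].round(1));c=ringC(0,.124);print(along(),to(c+.011*R[:,2]))
p=cams.snapshot("scene")[150:290,220:400,::-1];cv2.imwrite("pics/s1.png",cv2.resize(p,None,fx=4,fy=4,interpolation=2))
E
```

```text
time: 8.48
tcp_pos: [0.5525, -0.0177, 0.1511]
eef_rot: [-175.9, -45.9, 10.9]
ft_force: [0.0, -0.1, 0.7]
width: 0.0009
finger_force: 0.0
[-26.1 -31.6 139.8  44.6  43.9  26. ]
(array([ 0.5815, -0.0091,  0.122 ]), np.float64(0.042)) [0.0013 0.0011 0.0513]
```

View pics/s1.png

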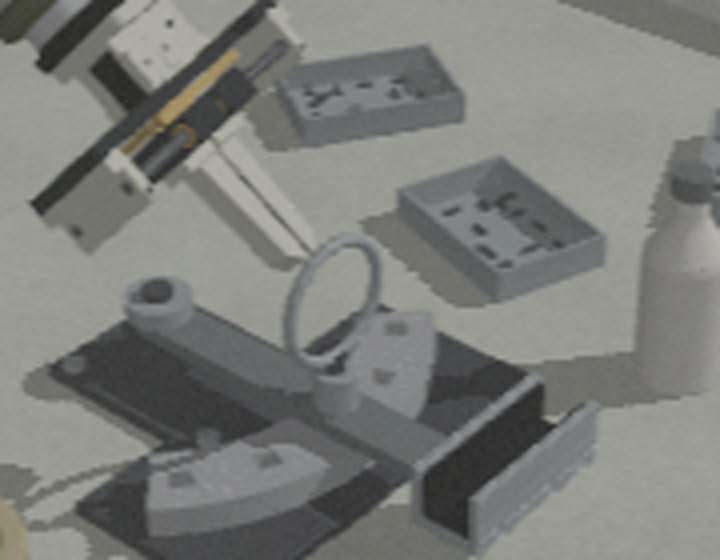

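The shut fingertips, at crop (312,250), stand just behind the ring, whose centre is at crop (332,300), and point into its opening. Nothing has been touched. I'll go in.

```bash
python3 -m pendant '{"slide":[[0.0005,0,0.017],[0.0005,0,0.017],[0,0,0.016],[0,0,0]],"turn":[0,0,0,0],"fingers":[-1,-1,-1,-1]}'; python3 - <<'E'
from m import *
import cv2
from plant import cams
print(s['joint_pos'].round(1));print(along(),"up1cm",(R.T@[0,0,.01]).round(4))
p=cams.snapshot("scene")[150:290,220:400,::-1];cv2.imwrite("pics/s2.png",cv2.resize(p,None,fx=4,fy=4,interpolation=2))
E
```

```text
time: 9.02
tcp_pos: [0.5885, -0.0089, 0.1202]
eef_rot: [-176.1, -46.2, 10.9]
ft_force: [0.1, -0.1, -0.1]
width: 0.0004
finger_force: 0.0
[-22.1 -20.3 135.9  49.9  35.9  21.2]
(array([ 0.5815, -0.0109,  0.1271]), np.float64(-0.0101)) up1cm [ 0.0072 -0.0005 -0.0069]
```

View pics/s2.png

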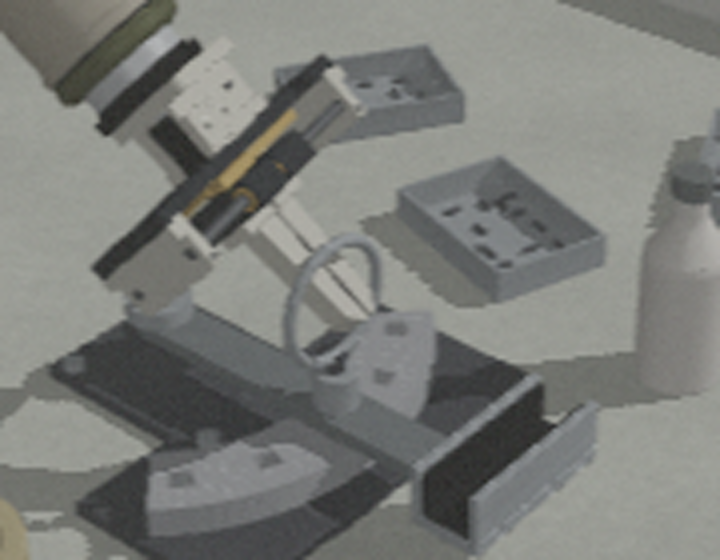

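The fingertips pass through the ring. Now I'll lift, watching the force.

```bash
python3 -m pendant '{"slide":[[0.0043,-0.0003,-0.0041],[0.0043,-0.0003,-0.0041],[0,0,0]],"turn":[0,0,0],"fingers":[-1,-1,-1]}';python3 -m pendant '{"slide":[[0.0043,-0.0003,-0.0041],[0,0,0]],"turn":[0,0],"fingers":[-1,-1]}'
```

```text
time: 9.45
tcp_pos: [0.5875, -0.0088, 0.1305]
eef_rot: [-176.1, -46.0, 10.9]
ft_force: [-1.4, -0.3, -5.4]
width: 0.0003
finger_force: 2.1
time: 9.7
tcp_pos: [0.5872, -0.0084, 0.1357]
eef_rot: [-176.1, -46.0, 10.9]
ft_force: [-5.5, 0.0, -5.6]
width: 0.0007
finger_force: 3.6
```

```bash
python3 -m pendant '{"slide":[[0.0043,-0.0003,-0.0041],[0.0043,-0.0003,-0.0041],[0,0,0]],"turn":[0,0,0],"fingers":[-1,-1,-1]}'; python3 - <<'E'
from m import *
import cv2
from h import proj
from plant import cams
print(along())
p=cams.snapshot("scene")[150:290,220:400,::-1];p=cv2.resize(p,None,fx=4,fy=4,interpolation=2)
for lift,col in((0,(0,0,255)),(.012,(0,255,255)),(.020,(0,255,0))):
    q=(proj("scene",[ringC(0,.160+lift)])[0]-[220,150])*4+1.5;print(lift,q.round(0));cv2.circle(p,tuple(int(v) for v in q),2,col,-1)
cv2.imwrite("pics/s3.png",p)
E
```

```text
time: 10.07
tcp_pos: [0.5872, -0.0082, 0.1476]
eef_rot: [-176.1, -45.9, 10.9]
ft_force: [-7.1, -0.5, -7.4]
width: 0.0005
finger_force: 4.7
(array([ 0.5815, -0.0099,  0.1534]), np.float64(-0.0083))
0 [328. 237.]
0.012 [328. 219.]
0.02 [327. 207.]
```

View pics/s3.png

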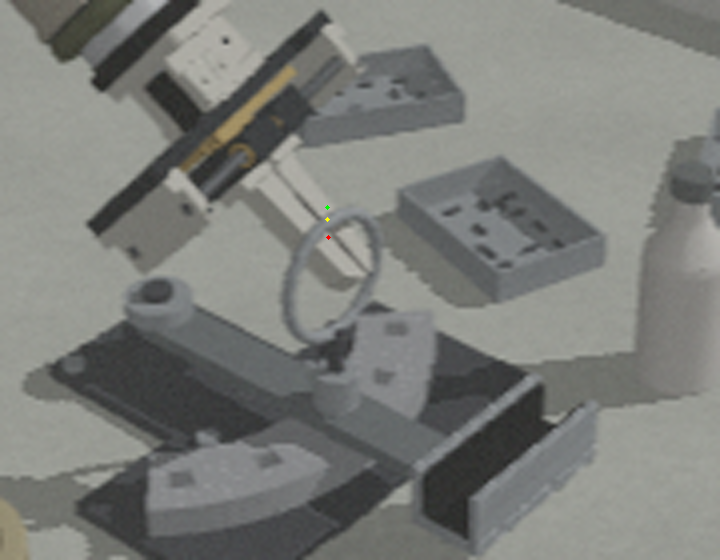

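The ring top moved from crop row 234 to 206, about 18 mm of lift, and 7.4 N agrees, so the pin is clear of the plate. Now I'll work out the arc of +20°.

```bash
python3 - <<'E'
from m import *
a=np.linspace(0,20,7)
for i in range(6): print((R.T@(ringC(a[i+1])-ringC(a[i]))).round(4).tolist())
E
```

```text
[0.0009, -0.0086, 0.0015]
[0.0005, -0.0086, 0.0011]
[0.0002, -0.0087, 0.0008]
[-0.0002, -0.0087, 0.0004]
[-0.0005, -0.0087, 0.0]
[-0.0009, -0.0087, -0.0003]
```

```bash
python3 -m pendant '{"slide":[[0.0009,-0.0086,0.0015],[0.0005,-0.0086,0.0011],[0.0002,-0.0087,0.0008],[-0.0002,-0.0087,0.0004],[-0.0005,-0.0087,0],[-0.0009,-0.0087,-0.0003],[0,0,0],[0,0,0]],"turn":[0,0,0,0,0,0,0,0],"fingers":[-1,-1,-1,-1,-1,-1,-1,-1]}'; python3 - <<'E'
from m import *
import cv2
from h import proj,back
from plant import cams
print("cross at ring20 plane", (s['tcp_pos']-.0083*R[:,2]).round(4), ringC(20,.118).round(4),s['joint_pos'].round(1))
p=cams.snapshot("top");x0,y0=250,110
p=cv2.resize(p[y0:y0+140,x0:x0+160,::-1],None,fx=4.2,fy=4.2,interpolation=2)
for d in (18,20,22):
    t=np.radians(d+1.04);q=(proj("top",[[P[0]+.275*np.cos(t),P[1]+.275*np.sin(t),.085]])[0]-[x0,y0])*4.2+1.6
    print(d,q.round(0))
cv2.imwrite("pics/t1.png",p)
E
```

```text
time: 11.12
tcp_pos: [0.5757, 0.0429, 0.1449]
eef_rot: [-176.1, -45.7, 11.0]
ft_force: [-20.4, -10.7, -7.3]
width: 0.0003
finger_force: 11.3
cross at ring20 plane [0.5699 0.0412 0.1507] [0.5715 0.0409 0.118 ] [-14.2 -28.1 138.2  39.6  35.   37.3]
18 [257. 108.]
20 [243. 113.]
22 [228. 119.]
```

View pics/t1.png

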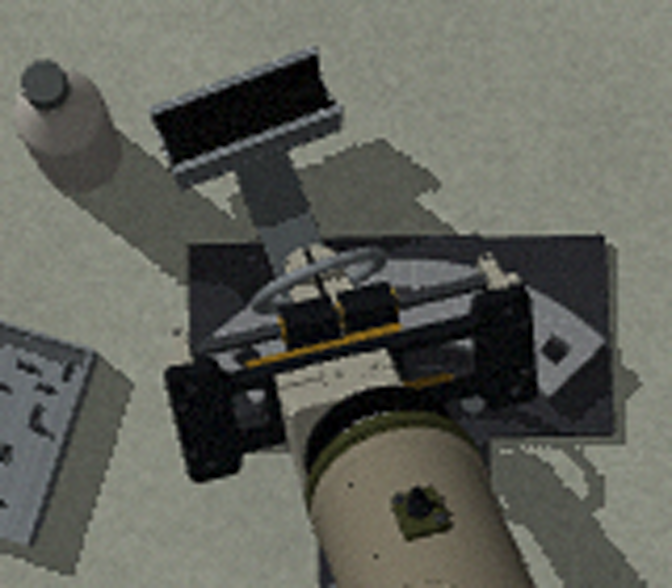

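The arm has swung. The cradle centre at crop (248,113) compares with (243,113) predicted for 20°, so I read about 19.4°, roughly 1.5 mm short at the ring. The 23 N is a radial wedge load, so I'll ease it off a little while nudging further round.

```bash
python3 -m pendant '{"slide":[[-0.0023,-0.0011,-0.0022],[0,0,0]],"turn":[0,0],"fingers":[-1,-1]}'; python3 -c "
from m import *
print('down3',(R.T@[0,0,-.003]).round(4),'tang2',(R.T@[-.00072,.00187,0]).round(4))"
```

```text
time: 11.42
tcp_pos: [0.5743, 0.0431, 0.1477]
eef_rot: [-176.1, -46.0, 10.9]
ft_force: [-8.0, -3.4, -6.9]
width: 0.0007
finger_force: 5.5
down3 [-0.0022  0.0001  0.0021] tang2 [-0.0002 -0.002  -0.0001]
```

```bash
python3 -m pendant '{"slide":[[-0.0022,0.0001,0.0021],[-0.0022,0.0001,0.0021],[0,0,0]],"turn":[0,0,0],"fingers":[-1,-1,-1]}';python3 -m pendant '{"slide":[[-0.0022,0.0001,0.0021],[0,0,0]],"turn":[0,0],"fingers":[-1,-1]}';python3 -m pendant '{"slide":[[-0.0022,0.0001,0.0021],[0,0,0]],"turn":[0,0],"fingers":[-1,-1]}'
```

```text
time: 11.8
tcp_pos: [0.5743, 0.0431, 0.1415]
eef_rot: [-176.1, -46.0, 10.9]
ft_force: [-8.2, -3.3, -6.1]
width: 0.0006
finger_force: 5.4
time: 12.05
tcp_pos: [0.5744, 0.0431, 0.1386]
eef_rot: [-176.1, -46.0, 10.9]
ft_force: [-8.6, -4.6, -4.9]
width: 0.0005
finger_force: 5.4
time: 12.3
tcp_pos: [0.5744, 0.043, 0.1356]
eef_rot: [-176.1, -46.0, 10.9]
ft_force: [-8.6, -4.7, -5.3]
width: 0.0005
finger_force: 5.4
```

```bash
python3 -m pendant '{"slide":[[-0.0022,0.0001,0.0021],[0,0,0]],"turn":[0,0],"fingers":[-1,-1]}';python3 -m pendant '{"slide":[[-0.0022,0.0001,0.0021],[0,0,0]],"turn":[0,0],"fingers":[-1,-1]}';python3 -m pendant '{"slide":[[-0.0022,0.0001,0.0021],[0,0,0]],"turn":[0,0],"fingers":[-1,-1]}'
```

```text
time: 12.55
tcp_pos: [0.5744, 0.0431, 0.1327]
eef_rot: [-176.2, -46.0, 10.9]
ft_force: [-8.8, -5.5, -4.8]
width: 0.0006
finger_force: 5.4
time: 12.8
tcp_pos: [0.5753, 0.043, 0.1309]
eef_rot: [-176.2, -46.1, 10.9]
ft_force: [-4.2, -2.5, -4.4]
width: 0.0005
finger_force: 3.4
time: 13.05
tcp_pos: [0.5761, 0.0429, 0.129]
eef_rot: [-176.2, -46.3, 10.9]
ft_force: [0.1, -0.8, -0.1]
width: 0.0002
finger_force: 0.2
```

The force vanished at about the same height as the first contact, which fits the pin being home. I'll drop clear of the bar, back out along the tool axis, then check.

```bash
python3 -m pendant '{"slide":[[-0.0022,0.0001,0.0021],[-0.0022,0.0001,0.0021],[0,0,0]],"turn":[0,0,0],"fingers":[-1,-1,-1]}';python3 - <<'E'
from m import *
import cv2
from h import proj
from plant import cams
d=R.T@(ringC(20)-s['tcp_pos']);k=d[2];print("ring centre in tool",d.round(4))
p=cams.snapshot("scene")[150:290,220:400,::-1];p=cv2.resize(p,None,fx=4.2,fy=4.2,interpolation=2)
a=np.linspace(0,2*np.pi,37);t=np.radians(21.04)
for z,col in((.118,(0,0,255)),(.130,(0,255,255))):
    X=ringC(20,z)+.038*(np.cos(a)[:,None]*[-np.sin(t),np.cos(t),0]+np.sin(a)[:,None]*[0,0,1])
    for q in (proj("scene",X)-[220,150])*4.2+1.6: cv2.circle(p,tuple(int(v) for v in q),1,col,-1)
cv2.imwrite("pics/s4.png",p)
E
```

```text
time: 13.42
tcp_pos: [0.5745, 0.0432, 0.1205]
eef_rot: [-176.1, -46.0, 10.9]
ft_force: [0.2, 0.4, 0.3]
width: 0.0005
finger_force: 0.0
ring centre in tool [-0.0042  0.0017 -0.0008]
```

View pics/s4.png

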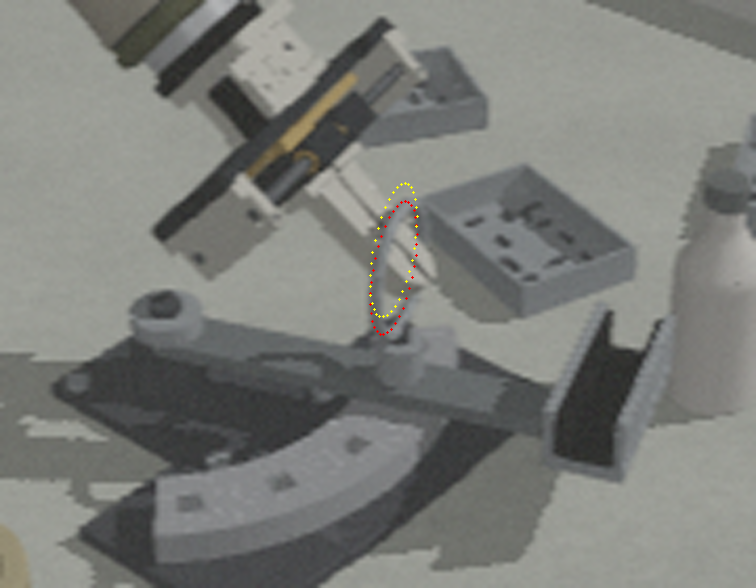

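The ring matches the red home outline at +20°, and the yellow (12 mm up) outline does not fit. I'll back out along the finger axis and then up.

```bash
python3 -m pendant '{"slide":[[-0.001,0,-0.016],[-0.001,0,-0.016],[0,0,-0.02],[0,0,-0.02],[0,0,-0.02],[0,0,0]],"turn":[0,0,0,0,0,0],"fingers":[-1,-1,-1,-1,-1,-1]}' && python3 -m pendant '{"slide":[[0.025,0,-0.024],[0.025,0,-0.024],[0.025,0,-0.024],[0,0,0]],"turn":[0,0,0,0],"fingers":[-1,-1,-1,-1]}'; python3 - <<'E'
import cv2
from plant import cams
a=cams.snapshot("scene")[150:310,180:400,::-1];b=cams.snapshot("top")[60:320,130:490,::-1]
a=cv2.resize(a,(413,300));b=cv2.resize(b,(415,300))
cv2.imwrite("pics/f.png",cv2.resize(cv2.vconcat([cv2.resize(a,(415,300)),b]),None,fx=1,fy=1))
E
```

```text
time: 14.22
tcp_pos: [0.5246, 0.0211, 0.1907]
eef_rot: [-176.0, -45.5, 11.0]
ft_force: [0.3, -0.4, -0.4]
width: 0.0005
finger_force: 0.0
time: 14.72
tcp_pos: [0.5278, 0.0169, 0.2956]
eef_rot: [-176.1, -45.6, 11.1]
ft_force: [0.2, -0.6, -0.4]
width: 0.0007
finger_force: 0.0
```

View pics/f.png

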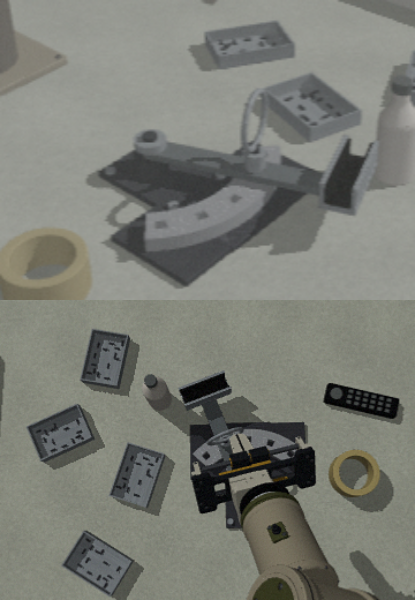

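The ring sits low on its housing at the next hole on the tray's side, and the middle hole is now free. The tray, tape, remote and bottle have not moved, and the gripper is clear.

```bash
python3 -c "
from plant import job;print(job.close_job())"
```

```text
the job is handed in; nothing more can be done
None
```

The swing arm now stands one hole nearer the screw tray (+20°) with the pin fully home by force and camera, hooked with the shut fingertips through the ring and nothing else moved; the job is handed in at about 15 s, and no verdict came back.

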